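Caliper check of a rigging plate

ROBOT

A 7-joint arm with a two-finger parallel gripper is mounted at the origin on the work surface. World frame = base frame: x ahead of the robot, y to its left, z up, the work surface at z = 0. Lengths are in m, angles in rad, forces in N, time in s.
With the tool pointing down it reaches from about 0.4 to 0.85 m from the base axis. Payload 4.5 kg.
Tool frame: the origin (TCP) lies between the finger pads; the fingertips stand 19 mm ahead of it and the grasp point (between the pads) is the TCP (r.nose_length is the distance from the TCP to the fingertips, in m); z points along the fingers, x is the direction in which the jaws open and shut, and the axes are right-handed (so a half turn about z gives the same grasp; the last joint's range is limited). The gripper opens to 88 mm and grips with 3 to 60 N. Pads are 18 mm wide; open, the fingers measure 123 mm over their backs; the gripper's body (75 mm by 187 mm) begins 45 mm behind the grasp point.
Start: joints at [1.163, 0.689, -0.195, 1.565, 0.157, 0.902, -0.215], TCP at [0.267, -0.565, 0.258] pointing down, gripper open.
Joint ranges: [-3.01, 3.01], [-0.46, 2.08], [-1.47, 1.51], [0.13, 2.56], [-1, 4.14], [0.04, 2.09], [-2.66, 2.66]. Speed limits (rad/s): [2.57, 2.57, 3.14, 3.14, 3.14, 3.14, 3.14].

INTERFACE

Orientations are given as a unit quaternion [x, y, z, w].
In Python, from plant import get_state, vision, r gives the robot as it stands.
- The arm moves only by the tool play_rows, never from a script. Its argument "deltas" is a list that holds one entry, the list of rows, each a list of 7 numbers: the gripper command: -1 is fully open, 1 is shut, values between are in proportion, then the shift along the tool's x, y, z normalised to -1 to 1, where 1 is 300 mm, then the turn, a rotation vector about the tool's x, y, z normalised to -1 to 1, where 1 is pi rad. A call has 1 to 5 rows; each row is the pose to reach, as a shift and turn from the pose measured when the call began, along the tool's axes at that moment, turning the shorter way round; what a row does not reach only later rows make up. A row lasts 1/8 s, in which the tool goes at most 62.5 mm and 10.7 degrees, less where a joint would pass 70% of its speed; a pose out of reach is approached as far as the arm can. A call with a number of a shift or a turn outside -1 to 1 is refused whole. A call with a gripper value outside its range is refused whole. The fingers move at their own pace and stop on an object; "force" is the grip in N (left out, the last holds). Time passes only in rows, so rows that repeat a pose let the fingers close. It gives the time, the measured TCP pose, the force and the opening at its end, in the units of the state.
- get_state(): the state, without advancing time (a new reading comes with each control period).
- vision.snapshot(name): name is "scene" or "top" or "wrist"; returns the picture (400x640x3 uint8, red, green, blue); there is no depth.
- vision.camera_model(name): a dict with "vfov" (degrees; the focal length in pixels is half the picture's height over the tangent of half this angle, whatever the lens; pixels are square), "cx", "cy" (the principal point, pixels), "k1" (the pictures are not rectified: a ray, as slopes to the right and down, at radius r is drawn at 1 + k1 r^2 times it, then the intrinsics apply), "world_to_cam" (4x4, takes a point from world to camera coordinates). Camera axes: x right, y up, looking along -z (the intrinsics and any distortion apply to the point x, -y, -z); pixel columns grow to the right and rows downward; lengths in m; the calibration is good to about 2 mm. A picture is of the moment at which its call begins: read the wrist's pose just before it. camera_model takes no time and is no camera call; for the wrist camera it gives the pose at the moment of the call.
- r.finish_job(): hands the job in, once; it reports no verdict.
The state is a dict: "clock": time; "q": joint angles; "qd": joint speeds; "joint_torque": joint torques, N m; "tool_pos": TCP position; "eef_rot": TCP orientation; "contact_force": force on the tool from outside, world axes, zero at the start; "moment": the same for the moment, N m; "opening": opening from 0.0 (shut) to 1.0 (fully open).
Only numpy, scipy, OpenCV 4.12 (cv2) and the standard library are available. Lean on these libraries where they do the work, as an engineer would, in place of code of your own. Each camera call takes 0.05 s, during which the arm holds its last target.

TASK

Push the blue rigging plate over the yellow lip so that it drops flat into the caliper's pocket. Then slide the carriage with the black grip towards the plate so that the jaw shuts gently on it, pushes it up against the stop and pinches it there, until the sprung jaw has visibly given way by about half of its green band; let go and leave the plate pinched, with the other gear left where it lies.

Things in the scene. Friction and masses are not known exactly. Their poses are not given: they have to be found in the camera images.
- caliper: Grey bench caliper fixed on the table, 195 mm (its x) by 440 mm (its y), 26 mm high without its moving parts. Origin on the table under the middle of the pocket; z up, +x points from the loading deck to the pocket, +y from the jaw to the stop. Loading deck: top 12 mm above the table, x -150 to -54 mm, y -85 to +105 mm.
- lip (a point): Middle of the top of the yellow lip between deck and pocket, 15 mm above the table, 3 mm above the deck. The lip lies at caliper x -45 to -39 mm and runs along y over the deck's full width; a gentle ramp (x -55 to -45) leads up to it from the deck, beyond it is a sheer 9 mm drop into the pocket; a plate tips as it crosses and its rear edge rises up to 10 mm.
- pocket (a point): Middle of the steel pocket floor, 6 mm above the table, at the caliper's x = y = 0. The pocket is 78 mm long (x -39 to +39), closed by a back wall 26 mm high. On its +y side stands the stop, a dark steel block 7 to 31 mm high, x -28 to +28: its face was left anywhere from y = +55 to +85 mm, is not reported, must be found by touch or by eye, and does not shift in use.
- plate: Blue rigging plate with dark round holes, 70 mm (its x) by 96 mm (its y) by 10 mm thick, 0.15 kg, too wide to grip; origin at the centre of its underside, z up. It starts flat on the loading deck, roughly square to the caliper (96 mm along the caliper's y, the way it is measured). Flat in the pocket, its origin is 6 mm above the table.
- carriage (a joint): Sliding carriage's position along its guide in m: 0 = fully open, growing to 0.115 along the caliper's +y, towards the stop. It drags with about 7 N of friction and stays where it is left. The jaw may meet the plate anywhere from 0.01 on; the plate is pinched at roughly 0.05 to 0.09, depending on the stop.
- carriage_grip (a point): Middle of the upright black grip with an orange band on the carriage, 65 mm above the table: 30 mm (caliper x) by 20 mm (caliper y, the sliding direction), from 40 to 82 mm above the table. The carriage under it is 66 by 60 mm, 18 to 40 mm high. Pinch the grip from above across the 20 mm and drag it, or push it.
- jaw: Steel jaw ahead of the carriage, 50 mm wide, 7 to 29 mm high; origin at the middle of its face, at table level; faces +y. Unpressed, the face is 130 mm ahead (y) of carriage_grip; sprung, it gives 1 mm per N, at most 12 mm, then is hard (over 20 N is too much). The 12 mm green band on its stem sinks into the carriage as it gives. A loose plate takes 1 to 2 N; pinched, it gives more.
- carabiner: Gold locking carabiner, 115 by 70 mm, 14 mm high, lying on the table right of the deck: leave it.
- dish: White porcelain dish, 84 mm wide, 26 mm high, on the table left of the deck: leave it.
- swivel: Grey die-cast swivel, 135 mm long, 28 mm high, lying on the table to one side: leave it.
- ascender: Black ascender with toothed steel cam, 190 by 85 mm, lying on the table to one side: leave it.
- descender: Red figure-of-eight descender, 125 mm long, lying on the table to one side: leave it.
Things that resemble listed ones, but are neither listed nor needed, are in the scene too. Leave any turquoise or white look-alike of the plate alone.

How it is judged:
On the way, in this order (a step that is already met when the one before it is completed fails the run):
1. the plate lies flat in the pocket (z of plate in the frame of caliper below 0.009 m and x of plate in the frame of caliper between -0.008 and 0.008 m and angle between plate's own z axis and vertical below 0.06 rad), for 0.2 s.
2. the jaw presses on the plate with at least 3.5 N (contact force between jaw and plate above 3.5 N), for 0.3 s.
At the end, for the whole second after the job is handed in: The plate lies flat in the pocket (within 3 mm of the floor, 8 mm of the middle along the caliper's x, tilted under 0.06 rad), square to the jaws within 0.06 rad, still pinched by the jaw with more than 2.5 N; plate and carriage at rest and released (all of step 1 and angle between the y axis of plate and the y axis of caliper, either way round below 0.06 rad and contact force between jaw and plate above 2.5 N and linear speed of plate below 0.01 m/s and velocity of joint carriage between -0.005 and 0.005 m/s); the robot touches nothing.
It fails at once if the jaw presses on the plate with more than 20 N (contact force between jaw and plate above 20 N).
It fails at once if another piece of gear is shifted by more than 20 mm (distance of any of carabiner, dish, swivel, ascender, descender from where it was at the start of the episode above 0.02 m).
It also fails if it takes over 64 s, if anything falls off the work surface, if the arm or the gripper's body presses on something with over 40 N, if the wrist force passes 120 N, or if a joint passes its speed limit or range.

## Working session

There is one attempt and no reset: what is moved stays moved. The work goes in short steps, Python scripts to look and compute and a tool call to move; the robot and the scene stay as the last step left them, time stands still between calls to the robot, and variables do not carry over. Pictures are saved under pics/ and viewed, and the job is handed in when it is done.

Besides the shell and the picture viewer there is one more tool, called by a JSON object that holds its "op" and its "data". play_rows: Moves the arm, as the interface text tells. Scaled input: -1 to 1 covers 300 mm each way for a shift and pi rad each way for a turn. Its arguments: {"type":"object","properties":{"deltas":{"type":"array"},"force":{"type":"number"}},"required":["deltas"]}

```bash
ls; mkdir -p pics; python3 - <<'E'
from plant import get_state, vision, r
import cv2
s=get_state();print(s)
for n in ["scene","top","wrist"]:
    im=vision.snapshot(n);cv2.imwrite(f"pics/{n}0.png",im[:,:,::-1])
    print(n,vision.camera_model(n))
E
```

```text
pics
{'clock': 0.0, 'q': array([ 1.1628335 ,  0.68999298, -0.19451127,  1.56633068,  0.15725491,
        0.90249383, -0.21507515]), 'qd': array([ 0.0011553 , -0.00139207,  0.00109132,  0.00067542,  0.00065194,
        0.00110309, -0.00162793]), 'joint_torque': array([-9.73456226e-04, -5.27551746e+01, -1.26714092e+00, -1.53425717e+01,
       -5.26290166e-02,  6.67495566e-03,  1.77095890e-04]), 'tool_pos': array([ 0.26692044, -0.56447832,  0.25690786]), 'eef_rot': array([ 8.44867628e-01, -5.34974621e-01, -8.01891667e-04, -4.49681139e-04]), 'contact_force': array([-0.64987752,  0.13644156, -0.39899761]), 'moment': array([-0.00057639, -0.03898765, -0.01063601]), 'opening': 1.0017215648561864}
scene {'vfov': 50.070704692194965, 'cx': 320.706160915219, 'cy': 203.03164345779257, 'k1': -0.035623074193802264, 'world_to_cam': array([[ 0.10677987,  0.99427669, -0.00345358, -0.05910139],
       [-0.54762611,  0.06171045,  0.83444441,  0.21361838],
       [ 0.82988174, -0.08721059,  0.55108131, -1.61865762],
       [ 0.        ,  0.        ,  0.        ,  1.        ]])}
top {'vfov': 50.72349441595367, 'cx': 320.56432120397216, 'cy': 204.9494484215532, 'k1': -0.036413723822050825, 'world_to_cam': array([[ 0.00150723, -0.9999737 ,  0.00709427,  0.00954391],
       [ 0.98038486,  0.00287583,  0.1970717 , -0.52500808],
       [-0.19708692,  0.00665808,  0.98036341, -1.13505184],
       [ 0.        ,  0.        ,  0.        ,  1.        ]])}
wrist {'vfov': 71.74115421943503, 'cx': 320.3949005306786, 'cy': 196.5692558370485, 'k1': -0.023560009659349613, 'world_to_cam': array([[ 0.42768822, -0.9039249 , -0.00160264, -0.62362996],
       [ 0.87015099,  0.41218707, -0.27007235,  0.03764735],
       [ 0.24478571,  0.11411223,  0.9628387 , -0.38944986],
       [ 0.        ,  0.        ,  0.        ,  1.        ]])}
```

View pics/scene0.png

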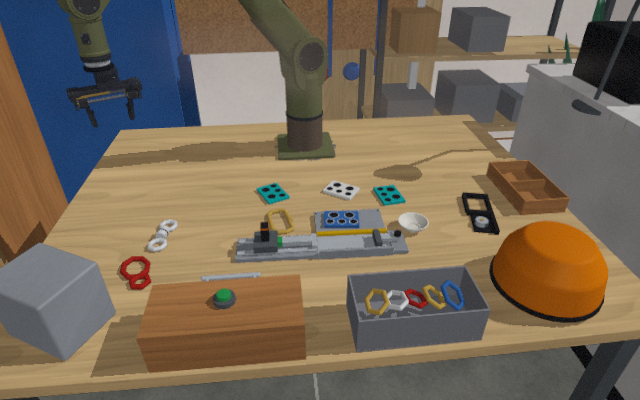

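View pics/top0.png

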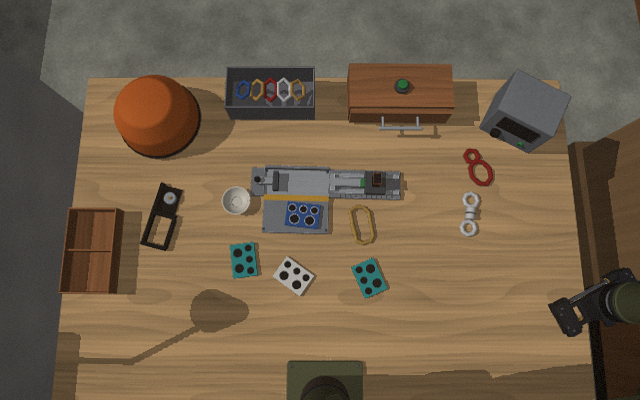

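The caliper sits near the picture centre, with its +x up (away from the robot) and the stop on the left. The plate is at about (304,215) and the grip at about (377,180). Next I'll measure them.

```bash
cat > h.py <<'E'
import numpy as np, cv2
from plant import get_state, vision, r
def KD(m,h=400):
    f=h/2/np.tan(np.radians(m['vfov'])/2)
    return np.array([[f,0,m['cx']],[0,f,m['cy']],[0,0,1.]]),np.array([m['k1'],0,0,0,0.])
def plane(m,px,z):
    K,D=KD(m);p=cv2.undistortPoints(np.array(px,float).reshape(-1,1,2),K,D)[:,0]
    W=m['world_to_cam'];R=W[:3,:3];c=-R.T@W[:3,3]
    d=np.c_[p[:,0],-p[:,1],-np.ones(len(p))]@R
    return c+d*((z-c[2])/d[:,2])[:,None]
def proj(m,P):
    K,D=KD(m);W=m['world_to_cam'];Q=np.atleast_2d(P)@W[:3,:3].T+W[:3,3];Q=Q*[1,-1,-1]
    return cv2.projectPoints(Q.reshape(-1,1,3),np.zeros(3),np.zeros(3),K,D)[0][:,0]
def mask(im,lo,hi,roi=None):
    h=cv2.cvtColor(im,cv2.COLOR_RGB2HSV);k=cv2.inRange(h,lo,hi)
    if roi:
        x0,y0,x1,y1=roi;z=np.zeros_like(k);z[y0:y1,x0:x1]=k[y0:y1,x0:x1];k=z
    return k
E
python3 - <<'E'
from h import *
m=vision.camera_model('top')
im=cv2.imread('pics/top0.png')[:,:,::-1].copy()
cv2.imwrite('pics/crop0.png',cv2.resize(im[150:250,235:415][:,:,::-1],None,fx=4.4,fy=4.4,interpolation=cv2.INTER_CUBIC))
b=mask(im,(105,100,60),(125,255,255),(255,190,340,240))
y=mask(im,(20,150,120),(32,255,255),(255,185,335,205))
for k,z,n in((b,.022,'plate'),(y,.015,'lip')):
    pts=cv2.findNonZero(k)[:,0].astype(float)
    if n=='plate':pts=cv2.convexHull(cv2.findNonZero(k))[:,0].astype(float)
    w=plane(m,pts,z)[:,:2]
    R=cv2.minAreaRect((w*1000).astype(np.float32));print(n,len(pts),R,cv2.boxPoints(R).round(0).tolist())
E
```

```text
plate 12 ((502.6091003417969, 63.882137298583984), (95.60611724853516, 69.37950897216797), 82.15912628173828) [[462.0, 21.0], [530.0, 12.0], [543.0, 107.0], [475.0, 116.0]]
lip 245 ((554.9299926757812, 82.06758880615234), (186.80174255371094, 14.990165710449219), 88.58609771728516) [[545.0, -11.0], [560.0, -11.0], [565.0, 175.0], [550.0, 176.0]]
```

View pics/crop0.png

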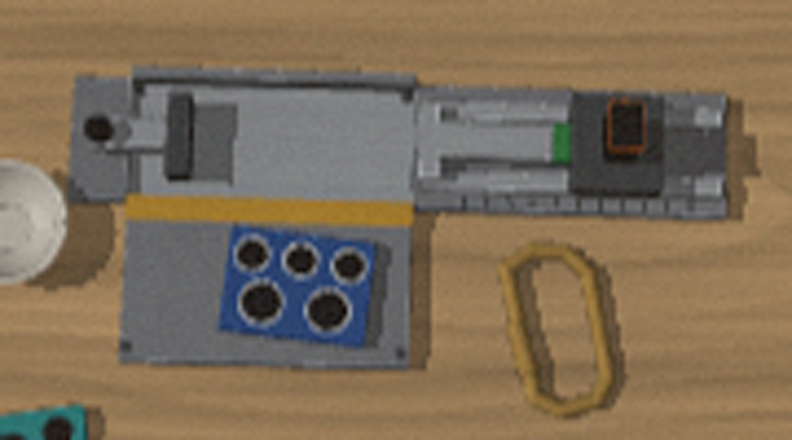

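{"op": "play_rows", "data": {"deltas": [[[-1,-0.15,-0.14,-0.03,0,0,0.03],[-1,-0.32,-0.28,-0.06,0,0,0.06],[-1,-0.48,-0.43,-0.1,0,0,0.09],[-1,-0.64,-0.57,-0.13,0,0,0.12],[-1,-0.8,-0.71,-0.14,0,0,0.148]]]}}

```text
clock: 0.78
tool_pos: [0.3544, -0.2661, 0.2991]
eef_rot: [-0.698, 0.716, 0.0, 0.0]
contact_force: [0.6, 0.1, -0.2]
opening: 0.996
```

```bash
cat >> h.py <<'E'
from scipy.spatial.transform import Rotation as Ro
def goal(p,yaw):
    """normalised shift/turn to TCP p, tool x at world yaw, pointing down"""
    s=get_state();R=Ro.from_quat(s['eef_rot'])
    d=R.inv().apply(np.array(p)-s['tool_pos'])/.3
    c,q=np.cos(yaw),np.sin(yaw)
    T=Ro.from_matrix(np.array([[c,q,0],[q,-c,0],[0,0,-1.]]))
    w=(R.inv()*T).as_rotvec()/np.pi
    print('t',round(s['clock'],2),'pos',s['tool_pos'].round(4),'F',s['contact_force'].round(1),'op',round(s['opening'],3),'yaw',np.arctan2(*R.as_matrix()[[1,0],0]).round(3))
    print('shift',d.round(3),'turn',w.round(4))
E
python3 -c "
from h import *
goal([.45,.05,.30],-np.pi/2-.025)"
```

```text
t 0.78 pos [ 0.3544 -0.2661  0.2991] F [ 0.6  0.1 -0.2] op 0.996 yaw -1.597
shift [-1.062 -0.291 -0.002] turn [-0.0002  0.0003 -0.0004]
```

{"op": "play_rows", "data": {"deltas": [[[-1,-0.2,-0.055,0,0,0,0],[-1,-0.4,-0.11,0,0,0,0],[-1,-0.6,-0.165,0,0,0,0],[-1,-0.8,-0.22,0,0,0,0],[-1,-1.0,-0.29,0,0,0,0]]]}}

```text
clock: 1.4
tool_pos: [0.4486, 0.0317, 0.2995]
eef_rot: [-0.698, 0.716, 0.0, 0.0]
contact_force: [0.9, -0.6, 0.7]
opening: 1.0
```

{"op": "play_rows", "data": {"deltas": [[[-1,-0.05,0,0,0,0,0]]]}}

```text
clock: 1.52
tool_pos: [0.4501, 0.0513, 0.2995]
eef_rot: [-0.7, 0.714, 0.0, 0.002]
contact_force: [-0.1, -0.3, 0.1]
opening: 1.0
```

```bash
python3 - <<'E'
from h import *
goal([.45,.05,.30],-np.pi/2-.025)
m=vision.camera_model('wrist');im=vision.snapshot('wrist');cv2.imwrite('pics/wrist1.png',im[:,:,::-1])
import pickle;pickle.dump(m,open('m1.pkl','wb'))
W=m['world_to_cam'];print(-W[:3,:3].T@W[:3,3])
E
```

```text
t 1.52 pos [0.4501 0.0513 0.2995] F [-0.1 -0.3  0.1] op 1.0 yaw -1.59
shift [ 0.004  0.    -0.002] turn [-0.0006  0.0009  0.0019]
[0.51878318 0.04979079 0.42665387]
```

View pics/wrist1.png

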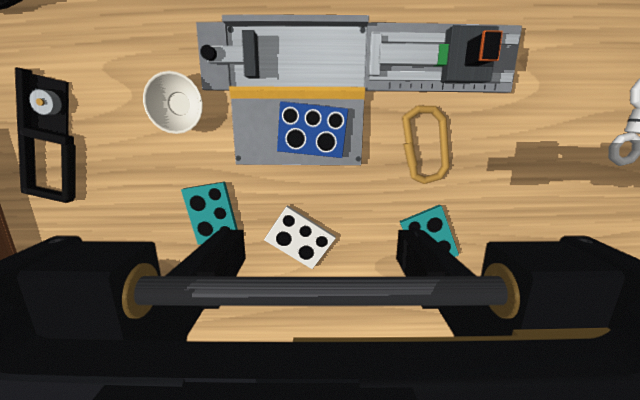

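The wrist view shows the whole caliper: lip at rows 86-100, plate at (313,129), stop face near column 257, and grip at (489,45). I'll measure these here too.

```bash
python3 - <<'E'
from h import *
import pickle
m=pickle.load(open('m1.pkl','rb'))
im=cv2.imread('pics/wrist1.png')[:,:,::-1].copy()
b=mask(im,(105,100,50),(125,255,255),(260,90,370,170))
y=mask(im,(18,140,110),(32,255,255),(215,75,380,106))
o=mask(im,(3,150,120),(14,255,255),(465,20,510,75))
for k,z,n in((b,.022,'plate'),(y,.015,'lip'),(o,.08,'orange')):
    pts=cv2.convexHull(cv2.findNonZero(k))[:,0].astype(float)
    w=plane(m,pts,z)[:,:2]
    R=cv2.minAreaRect((w*1000).astype(np.float32));print(n,len(pts),R,cv2.boxPoints(R).round(0).tolist())
cv2.imwrite('pics/crop1.png',cv2.resize(im[5:175,190:530][:,:,::-1],None,fx=2.35,fy=2.35,interpolation=cv2.INTER_CUBIC))
E
```

```text
plate 14 ((505.0378723144531, 64.12593078613281), (95.51528930664062, 69.61006927490234), 82.9865493774414) [[465.0, 21.0], [534.0, 12.0], [545.0, 107.0], [476.0, 116.0]]
lip 8 ((557.1195068359375, 83.86073303222656), (190.13380432128906, 15.894193649291992), 88.00342559814453) [[546.0, -11.0], [562.0, -11.0], [568.0, 179.0], [552.0, 179.0]]
orange 14 ((598.3467407226562, -144.89804077148438), (23.256196975708008, 31.350080490112305), 89.65507507324219) [[583.0, -156.0], [614.0, -157.0], [614.0, -133.0], [583.0, -133.0]]
```

View pics/crop1.png

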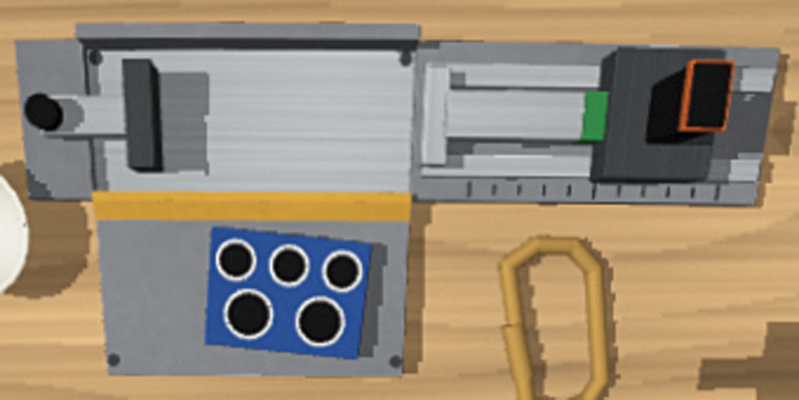

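```bash
python3 -c "
from h import *
goal([.442,.066,.0365],-np.pi/2-.03)"
```

```text
t 1.57 pos [0.4492 0.0514 0.2993] F [-0.6  1.2 -1.1] op 0.998 yaw -1.59
shift [-0.046  0.026  0.876] turn [-0.0002  0.0009  0.0035]
```

{"op": "play_rows", "data": {"deltas": [[[-0.2,-0.01,0.005,0.2,0,0,0.003],[-0.2,-0.02,0.01,0.4,0,0,0.003],[-0.2,-0.03,0.015,0.6,0,0,0.003],[-0.2,-0.046,0.024,0.77,0,0,0.003],[-0.2,-0.046,0.024,0.83,0,0,0.003]]]}}

```text
clock: 2.2
tool_pos: [0.4425, 0.0643, 0.0499]
eef_rot: [-0.696, 0.718, 0.003, -0.004]
contact_force: [2.3, 1.3, 0.6]
opening: 0.599
```

```bash
python3 -c "
from h import *
goal([.442,.066,.0365],-np.pi/2-.03)
im=vision.snapshot('wrist');cv2.imwrite('pics/wrist2.png',im[:,:,::-1])"
```

```text
t 2.2 pos [0.4425 0.0643 0.0499] F [2.3 1.3 0.6] op 0.599 yaw -1.601
shift [-0.006  0.001  0.045] turn [ 0.0034 -0.0003 -0.    ]
```

View pics/wrist2.png

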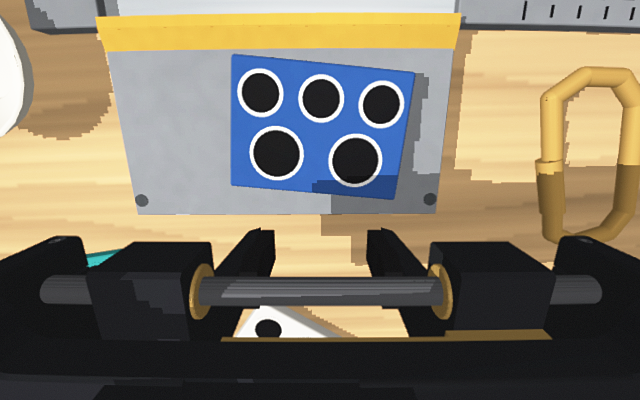

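{"op": "play_rows", "data": {"deltas": [[[-0.2,-0.005,0,0.045,0.003,0,0],[-0.2,-0.005,0,0.045,0.003,0,0],[-0.2,-0.005,-0.05,0.045,0.003,0,0],[-0.2,-0.005,-0.1,0.045,0.003,0,0],[-0.2,-0.005,-0.14,0.045,0.003,0,0]]]}}

```text
clock: 2.88
tool_pos: [0.4856, 0.0631, 0.0359]
eef_rot: [-0.696, 0.718, -0.0, -0.001]
contact_force: [-0.4, 0.1, -0.5]
opening: 0.599
```

```bash
python3 -c "
from h import *
goal([.5567,.0625,.0365],-np.pi/2-.03)
im=vision.snapshot('wrist');cv2.imwrite('pics/wrist3.png',im[:,:,::-1])"
```

```text
t 2.88 pos [0.4856 0.0631 0.0359] F [-0.4  0.1 -0.5] op 0.599 yaw -1.603
shift [-0.006 -0.237 -0.002] turn [ 0.0005 -0.0006 -0.0007]
```

View pics/wrist3.png

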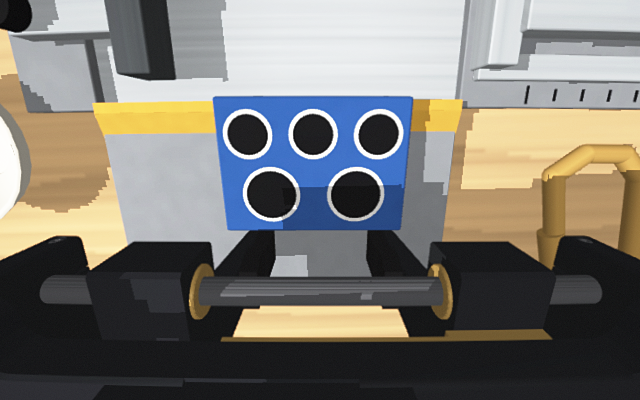

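The plate is now square against both fingers and its front edge is on the lip. I'll keep pushing.

{"op": "play_rows", "data": {"deltas": [[[-0.2,-0.001,-0.035,-0.002,0,0,0],[-0.2,-0.002,-0.07,-0.003,0,0,0],[-0.2,-0.003,-0.105,-0.003,0,0,0],[-0.2,-0.004,-0.14,-0.003,0,0,0],[-0.2,-0.005,-0.17,-0.003,0,0,0]]]}}

```text
clock: 3.55
tool_pos: [0.5396, 0.0627, 0.0371]
eef_rot: [-0.695, 0.719, -0.001, 0.0]
contact_force: [-0.4, -0.1, -0.4]
opening: 0.601
```

```bash
python3 -c "
from h import *
goal([.5567,.0625,.0365],-np.pi/2-.03)
im=vision.snapshot('wrist');cv2.imwrite('pics/wrist4.png',im[:,:,::-1])"
```

```text
t 3.55 pos [0.5396 0.0627 0.0371] F [-0.4 -0.1 -0.4] op 0.601 yaw -1.604
shift [-0.001 -0.057  0.002] turn [-0.0005 -0.0002 -0.0012]
```

View pics/wrist4.png

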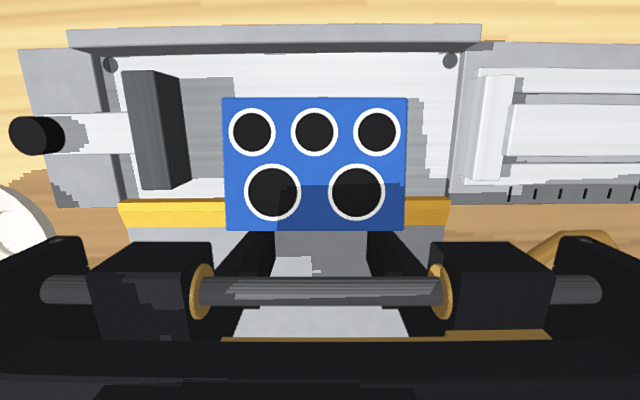

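{"op": "play_rows", "data": {"deltas": [[[-0.2,-0.001,-0.02,0.001,0,0,0],[-0.2,-0.001,-0.038,0.001,0,0,0],[-0.2,-0.001,-0.052,0.001,0,0,0],[-0.2,-0.001,-0.06,0.001,0,0,0],[-0.2,-0.001,-0.06,0.001,0,0,0]]]}}

```text
clock: 4.22
tool_pos: [0.5596, 0.0625, 0.037]
eef_rot: [-0.695, 0.719, -0.001, 0.002]
contact_force: [-0.5, -0.3, 0.4]
opening: 0.603
```

```bash
python3 -c "
from h import *
goal([.5567,.0625,.0365],-np.pi/2-.03)
im=vision.snapshot('wrist');cv2.imwrite('pics/wrist5.png',im[:,:,::-1])
im=vision.snapshot('scene');cv2.imwrite('pics/scene5.png',cv2.resize(im[190:280,220:430,::-1],None,fx=3.5,fy=3.5))"
```

```text
t 4.22 pos [0.5596 0.0625 0.037 ] F [-0.5 -0.3  0.4] op 0.603 yaw -1.605
shift [0.    0.01  0.002] turn [-0.0014  0.0001 -0.0014]
```

View pics/wrist5.png

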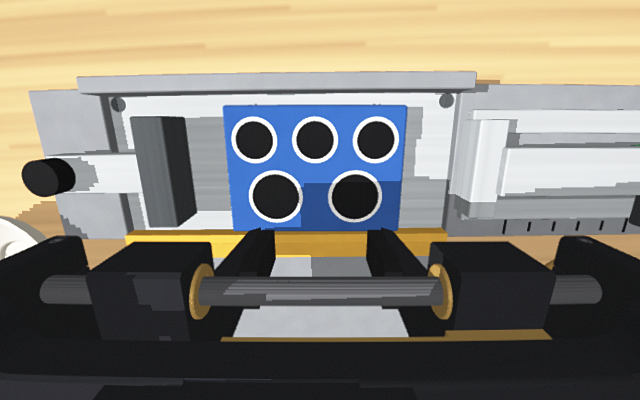

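View pics/scene5.png

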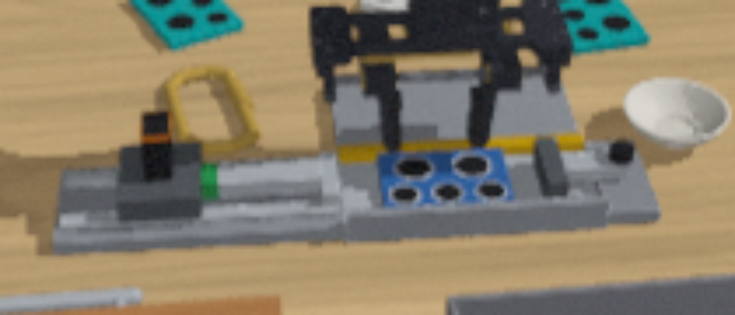

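```bash
python3 -c "
from h import *
goal([.50,-.03,.26],-np.pi/2-.03)"
```

```text
t 4.33 pos [0.5592 0.0625 0.0369] F [ 0.3 -0.2  0.2] op 0.601 yaw -1.605
shift [ 0.315  0.184 -0.744] turn [-0.0013  0.0001 -0.0013]
```

{"op": "play_rows", "data": {"deltas": [[[-0.2,0,0.03,-0.1,0,0,0],[-0.2,0.06,0.07,-0.25,0,0,0],[-0.2,0.14,0.11,-0.42,0,0,0],[-0.2,0.22,0.15,-0.58,0,0,0],[-0.2,0.31,0.18,-0.74,0,0,0]]]}}

```text
clock: 4.95
tool_pos: [0.5001, -0.0292, 0.2602]
eef_rot: [-0.695, 0.719, -0.001, 0.001]
contact_force: [0.7, -0.1, -0.1]
opening: 0.6
```

{"op": "play_rows", "data": {"deltas": [[[-0.2,0,0,-0.01,0,0,0]]]}}

```text
clock: 5.08
tool_pos: [0.5008, -0.0315, 0.266]
eef_rot: [-0.694, 0.72, -0.004, 0.002]
contact_force: [-0.3, -0.1, -1.5]
opening: 0.603
```

```bash
python3 - <<'E'
from h import *
goal([.5,-.03,.26],-np.pi/2-.03)
m=vision.camera_model('wrist');im=vision.snapshot('wrist');cv2.imwrite('pics/wrist6.png',im[:,:,::-1])
import pickle;pickle.dump(m,open('m6.pkl','wb'))
E
```

```text
t 5.08 pos [ 0.5008 -0.0315  0.266 ] F [-0.3 -0.1 -1.5] op 0.603 yaw -1.608
shift [-0.005  0.003  0.02 ] turn [-0.0027 -0.0006 -0.0024]
```

View pics/wrist6.png

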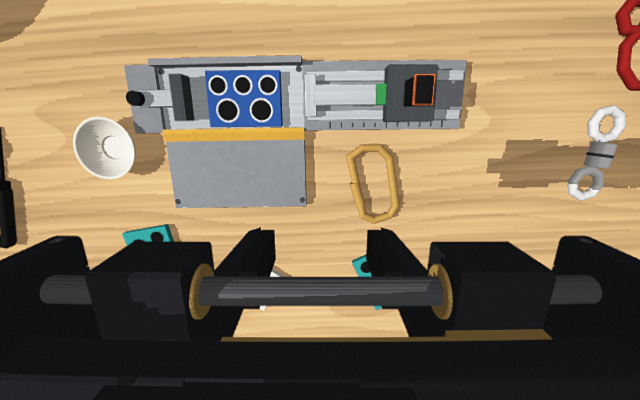

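The plate appears to be fully inside the pocket at (243,98), behind the lip. I'll check that numerically and refine the caliper frame, grip and stop.

```bash
python3 - <<'E'
from h import *
import pickle
m=pickle.load(open('m6.pkl','rb'))
im=cv2.imread('pics/wrist6.png')[:,:,::-1].copy()
b=mask(im,(105,100,50),(125,255,255),(195,60,300,135))
y=mask(im,(18,140,110),(32,255,255),(150,120,315,146))
o=mask(im,(3,150,100),(14,255,255),(400,60,450,115))
for k,z,n in((b,.016,'plate'),(y,.015,'lip'),(o,.08,'orange')):
    pts=cv2.convexHull(cv2.findNonZero(k))[:,0].astype(float)
    w=plane(m,pts,z)[:,:2]
    R=cv2.minAreaRect((w*1000).astype(np.float32));print(n,len(pts),R,cv2.boxPoints(R).round(0).tolist())
cv2.imwrite('pics/crop6.png',cv2.resize(im[45:145,120:480][:,:,::-1],None,fx=2.2*1,fy=2.2,interpolation=cv2.INTER_CUBIC))
cv2.imwrite('pics/crop6b.png',cv2.resize(im[45:145,120:310][:,:,::-1],None,fx=4.2*1,fy=4.2,interpolation=cv2.INTER_CUBIC))
E
```

```text
plate 12 ((601.2925415039062, 64.04452514648438), (96.4398193359375, 68.99470520019531), 87.67426300048828) [[565.0, 17.0], [634.0, 14.0], [638.0, 111.0], [569.0, 114.0]]
lip 9 ((556.9674072265625, 83.55730438232422), (190.53842163085938, 15.149374961853027), 88.4160385131836) [[547.0, -11.0], [562.0, -12.0], [567.0, 179.0], [552.0, 179.0]]
orange 11 ((597.79833984375, -144.9743194580078), (22.678300857543945, 31.365873336791992), 88.1736068725586) [[582.0, -156.0], [613.0, -157.0], [614.0, -134.0], [582.0, -133.0]]
```

View pics/crop6b.png

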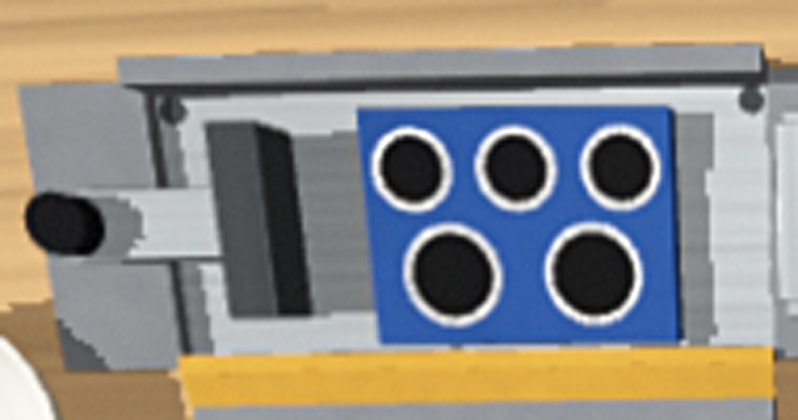

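View pics/crop6.png

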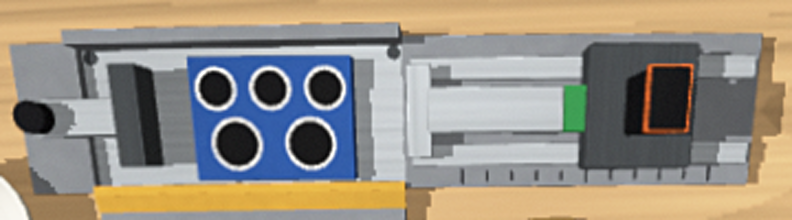

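```bash
python3 - <<'E'
from h import *
import pickle
m=pickle.load(open('m6.pkl','rb'))
phi=-.029;ex=np.array([np.cos(phi),np.sin(phi)]);ey=np.array([-ex[1],ex[0]])
O=np.array([.557,.0836])+.047*ex-.010*ey;print('O',O)
def cal(p):d=p[:,:2]-O;return np.c_[d@ex,d@ey].round(4)
f=lambda a:np.array(a)/4.2+[120,45]
g=lambda a:np.array(a)/2.2+[120,45]
print('stop top',cal(plane(m,f([[256,122],[275,315]]),.031)).tolist(),'bottom',cal(plane(m,f([[288,140],[311,313]]),.007)).tolist())
print('jaw top l',cal(plane(m,g([[408,66],[412,156]]),.029)).tolist())
print('green',cal(plane(m,g([[564,108],[585,108]]),.03)).tolist())
print('grip',cal(np.array([[.5978,-.1450]])),'plate',cal(np.array([[.6013,.0640]])))
goal([.5978,-.145,.15],-np.pi/2-.03)
E
```

```text
O [0.60369028 0.0722414 ]
stop top [[0.0264, 0.0629], [-0.0281, 0.0643]] bottom [[0.0248, 0.0647], [-0.0274, 0.0638]]
jaw top l [[0.0235, -0.0894], [-0.0249, -0.0907]]
green [[0.0006, -0.1771], [0.0005, -0.189]]
grip [[ 0.0004 -0.2173]] plate [[-0.0022 -0.0083]]
t 5.12 pos [ 0.5005 -0.0302  0.2649] F [0.2 0.4 0.1] op 0.597 yaw -1.606
shift [ 0.37  -0.335  0.386] turn [-0.0022 -0.0003 -0.0018]
```

The stop face is at y ≈ +64 mm and the jaw face at y ≈ -88 mm. That puts contact with the stop at about 56 mm of travel and the finish at about 62 mm. Now to the grip.

{"op": "play_rows", "data": {"deltas": [[[-1,0.1,-0.09,0.1,0,0,0],[-1,0.2,-0.18,0.2,0,0,0],[-1,0.3,-0.27,0.3,0,0,0],[-1,0.37,-0.335,0.385,-0.002,0,-0.002],[-1,0.37,-0.335,0.385,-0.002,0,-0.002]]]}}

```text
clock: 5.75
tool_pos: [0.5966, -0.1456, 0.1462]
eef_rot: [-0.696, 0.718, 0.002, -0.002]
contact_force: [-1.4, 0.5, 0.5]
opening: 1.001
```

```bash
python3 -c "
from h import *
goal([.5978,-.145,.065],-np.pi/2-.03)
im=vision.snapshot('wrist');cv2.imwrite('pics/wrist7.png',im[:,:,::-1])"
```

```text
t 5.75 pos [ 0.5966 -0.1456  0.1462] F [-1.4  0.5  0.5] op 1.001 yaw -1.602
shift [-0.002 -0.005  0.271] turn [ 0.0017 -0.0002 -0.0003]
```

View pics/wrist7.png

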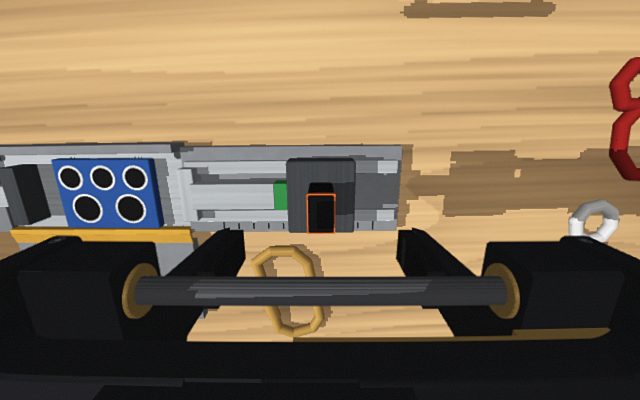

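The grip is centred between the open fingers at column 321. I'll descend, then close on it.

{"op": "play_rows", "data": {"deltas": [[[-1,-0.002,-0.005,0.1,0.001,0,0],[-1,-0.002,-0.005,0.2,0.001,0,0],[-1,-0.002,-0.005,0.265,0.001,0,0],[-1,-0.002,-0.005,0.265,0.001,0,0],[-0.3,-0.002,-0.005,0.265,0.001,0,0]]], "force": 15}}

```text
clock: 6.42
tool_pos: [0.5987, -0.1425, 0.0697]
eef_rot: [-0.697, 0.717, -0.0, 0.001]
contact_force: [-0.2, -0.3, -0.6]
opening: 0.913
```

{"op": "play_rows", "data": {"deltas": [[[0.2,0,0,0,0,0,0],[1,0,0,0,0,0,0],[1,0,0,0,0,0,0],[1,0,0,0,0,0,0],[1,0,0,0,0,0,0]]], "force": 15}}

```text
clock: 7.05
tool_pos: [0.5987, -0.1425, 0.0696]
eef_rot: [-0.697, 0.717, -0.0, 0.001]
contact_force: [-0.7, 0.5, 0.3]
opening: 0.342
```

```bash
python3 -c "
from h import *
goal([.5978,-.145,.065],-np.pi/2-.03)
im=vision.snapshot('wrist');cv2.imwrite('pics/wrist8.png',im[:,:,::-1])"
```

```text
t 7.05 pos [ 0.5987 -0.1425  0.0696] F [-0.7  0.5  0.3] op 0.342 yaw -1.599
shift [0.008 0.003 0.015] turn [-0.0005  0.0002  0.0005]
```

View pics/wrist8.png

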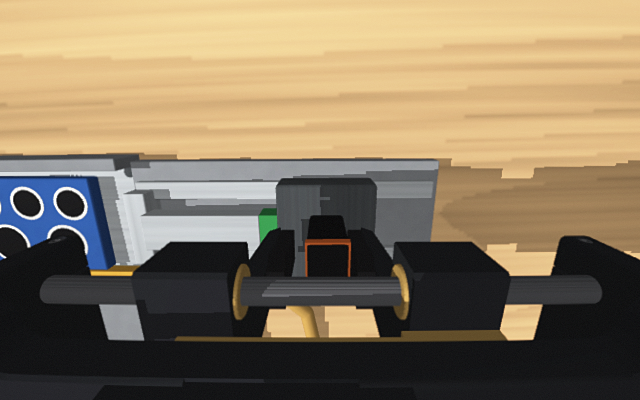

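Still closing; the opening is 0.34, about 30 mm.

{"op": "play_rows", "data": {"deltas": [[[1,0,0,0,0,0,0],[1,0,0,0,0,0,0],[1,0,0,0,0,0,0]]], "force": 15}}

```text
clock: 7.48
tool_pos: [0.5986, -0.1451, 0.0696]
eef_rot: [-0.697, 0.717, -0.001, -0.0]
contact_force: [1.2, -5.7, -0.6]
opening: 0.223
```

```bash
python3 -c "
from h import *
goal([.5978,-.145,.065],-np.pi/2-.03)"
```

```text
t 7.47 pos [ 0.5986 -0.1451  0.0696] F [ 1.2 -5.7 -0.6] op 0.223 yaw -1.6
shift [-0.     0.003  0.015] turn [-0.0005 -0.0009  0.0001]
```

{"op": "play_rows", "data": {"deltas": [[[1,-0.02,0,0,0,0,0],[1,-0.04,0,0,0,0,0],[1,-0.06,0,0,0,0,0],[1,-0.08,0,0,0,0,0],[1,-0.1,0,0,0,0,0]]], "force": 25}}

```text
clock: 8.1
tool_pos: [0.5993, -0.1184, 0.0696]
eef_rot: [-0.696, 0.718, -0.003, -0.002]
contact_force: [-0.7, -7.3, 1.6]
opening: 0.221
```

{"op": "play_rows", "data": {"deltas": [[[1,-0.01,0,0,0,0,0],[1,-0.02,0,0,0,0,0],[1,-0.03,0,0,0,0,0]]]}}

```text
clock: 8.48
tool_pos: [0.5994, -0.1126, 0.0695]
eef_rot: [-0.695, 0.719, -0.004, -0.004]
contact_force: [-0.5, -7.9, 1.9]
opening: 0.227
```

```bash
python3 -c "
from h import *
goal([.6,-.083,.0696],-np.pi/2-.03)
im=vision.snapshot('wrist');cv2.imwrite('pics/wrist9.png',im[:,:,::-1])"
```

```text
t 8.47 pos [ 0.5994 -0.1126  0.0695] F [-0.5 -7.9  1.9] op 0.227 yaw -1.604
shift [-0.099  0.001 -0.001] turn [-0.0003 -0.0037 -0.0011]
```

View pics/wrist9.png

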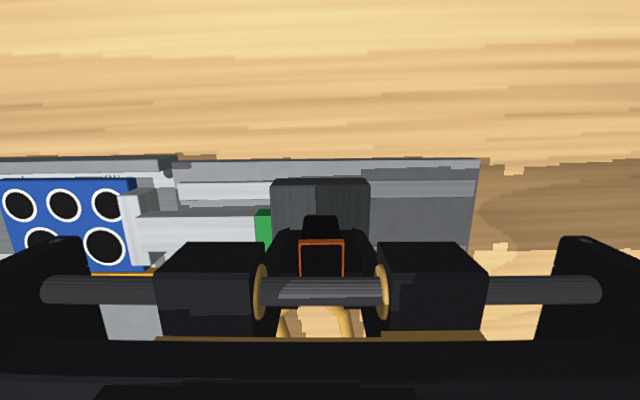

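{"op": "play_rows", "data": {"deltas": [[[1,-0.015,0,0,0,0,0],[1,-0.03,0,0,0,0,0],[1,-0.045,0,0,0,0,0],[1,-0.06,0,0,0,0,0],[1,-0.06,0,0,0,0,0]]]}}

```text
clock: 9.15
tool_pos: [0.5999, -0.0967, 0.0695]
eef_rot: [-0.695, 0.719, -0.005, -0.005]
contact_force: [0.0, -6.7, 2.3]
opening: 0.221
```

```bash
python3 -c "
from h import *
goal([.6,-.083,.0696],-np.pi/2-.03)
im=vision.snapshot('wrist');cv2.imwrite('pics/wrist10.png',im[:,:,::-1])"
```

```text
t 9.15 pos [ 0.5999 -0.0967  0.0695] F [ 0.  -6.7  2.3] op 0.221 yaw -1.605
shift [-0.046  0.001 -0.001] turn [-0.0001 -0.0048 -0.0014]
```

View pics/wrist10.png

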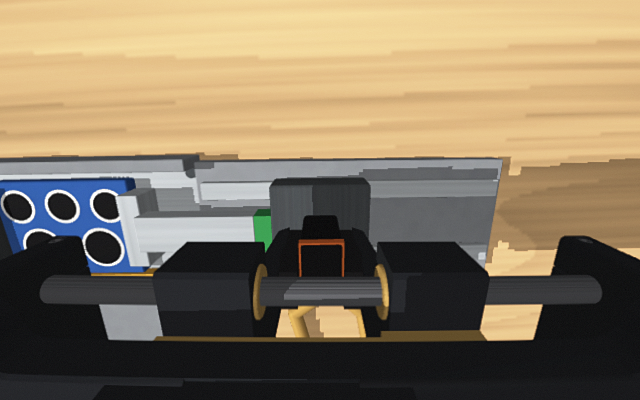

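{"op": "play_rows", "data": {"deltas": [[[1,-0.01,0,0,0,0,0],[1,-0.02,0,0,0,0,0],[1,-0.027,0,0,0,0,0],[1,-0.027,0,0,0,0,0]]]}}

```text
clock: 9.7
tool_pos: [0.6, -0.0917, 0.0695]
eef_rot: [-0.694, 0.72, -0.007, -0.007]
contact_force: [-0.6, -7.3, 2.4]
opening: 0.233
```

```bash
cat > g.py <<'E'
from h import *
def green(im):
    k=mask(im,(50,120,40),(75,255,255),(235,200,300,250));rows=k[215:240].astype(bool).sum(1);return rows.tolist()
for i in (8,9,10):print(i,green(cv2.imread(f'pics/wrist{i}.png')[:,:,::-1].copy()))
E
python3 - <<'E'
from g import *
goal([.6,-.083,.0696],-np.pi/2-.03)
im=vision.snapshot('wrist');cv2.imwrite('pics/wrist11.png',im[:,:,::-1]);print(green(im))
E
```

```text
8 [18, 18, 18, 18, 18, 18, 18, 18, 18, 18, 18, 17, 17, 17, 16, 13, 10, 9, 8, 7, 7, 6, 5, 5, 4]
9 [16, 16, 16, 16, 16, 16, 16, 16, 17, 16, 17, 17, 16, 16, 16, 16, 16, 16, 16, 16, 16, 16, 16, 16, 17]
10 [16, 17, 17, 17, 17, 17, 17, 17, 17, 17, 17, 17, 17, 18, 17, 17, 17, 17, 17, 17, 17, 17, 17, 17, 17]
t 9.7 pos [ 0.6    -0.0917  0.0695] F [-0.6 -7.3  2.4] op 0.233 yaw -1.607
shift [-0.029  0.001 -0.001] turn [-0.     -0.0061 -0.002 ]
[15, 17, 17, 17, 17, 17, 17, 17, 17, 17, 16, 16, 16, 16, 16, 16, 17, 17, 17, 17, 17, 17, 17, 16, 16]
```

View pics/wrist11.png

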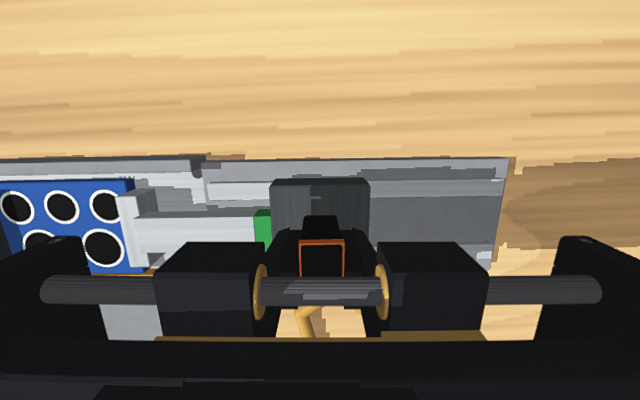

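{"op": "play_rows", "data": {"deltas": [[[1,-0.01,0,0,0,-0.004,0],[1,-0.02,0,0,0,-0.004,0],[1,-0.02,0,0,0,-0.004,0]]]}}

```text
clock: 10.12
tool_pos: [0.6001, -0.0891, 0.0695]
eef_rot: [-0.694, 0.72, -0.004, -0.004]
contact_force: [-0.4, -6.7, 1.2]
opening: 0.223
```

```bash
python3 - <<'E'
from g import *
goal([.6,-.083,.0696],-np.pi/2-.03)
im=vision.snapshot('wrist');cv2.imwrite('pics/wrist12.png',im[:,:,::-1]);print(green(im))
E
```

```text
8 [18, 18, 18, 18, 18, 18, 18, 18, 18, 18, 18, 17, 17, 17, 16, 13, 10, 9, 8, 7, 7, 6, 5, 5, 4]
9 [16, 16, 16, 16, 16, 16, 16, 16, 17, 16, 17, 17, 16, 16, 16, 16, 16, 16, 16, 16, 16, 16, 16, 16, 17]
10 [16, 17, 17, 17, 17, 17, 17, 17, 17, 17, 17, 17, 17, 18, 17, 17, 17, 17, 17, 17, 17, 17, 17, 17, 17]
t 10.12 pos [ 0.6001 -0.0891  0.0695] F [-0.4 -6.7  1.2] op 0.223 yaw -1.609
shift [-0.02   0.001 -0.001] turn [ 0.     -0.0036 -0.0025]
[15, 16, 16, 16, 16, 16, 16, 15, 15, 15, 15, 16, 16, 16, 16, 16, 16, 16, 16, 15, 15, 15, 15, 15, 16]
```

{"op": "play_rows", "data": {"deltas": [[[1,-0.008,0,0,0,-0.002,0],[1,-0.016,0,0,0,-0.002,0],[1,-0.016,0,0,0,-0.002,0]]]}}

```text
clock: 10.55
tool_pos: [0.6001, -0.0881, 0.0695]
eef_rot: [-0.693, 0.721, -0.003, -0.004]
contact_force: [1.9, -7.8, 1.4]
opening: 0.222
```

```bash
python3 - <<'E'
from g import *
goal([.6,-.083,.0696],-np.pi/2-.03)
im=vision.snapshot('wrist');cv2.imwrite('pics/wrist13.png',im[:,:,::-1]);print(green(im))
E
```

```text
8 [18, 18, 18, 18, 18, 18, 18, 18, 18, 18, 18, 17, 17, 17, 16, 13, 10, 9, 8, 7, 7, 6, 5, 5, 4]
9 [16, 16, 16, 16, 16, 16, 16, 16, 17, 16, 17, 17, 16, 16, 16, 16, 16, 16, 16, 16, 16, 16, 16, 16, 17]
10 [16, 17, 17, 17, 17, 17, 17, 17, 17, 17, 17, 17, 17, 18, 17, 17, 17, 17, 17, 17, 17, 17, 17, 17, 17]
t 10.55 pos [ 0.6001 -0.0881  0.0695] F [ 1.9 -7.8  1.4] op 0.222 yaw -1.61
shift [-0.017  0.001 -0.001] turn [ 0.0001 -0.0032 -0.0029]
[13, 14, 14, 14, 14, 14, 14, 14, 14, 14, 13, 14, 14, 14, 14, 14, 14, 14, 14, 14, 14, 14, 13, 13, 14]
```

View pics/wrist13.png

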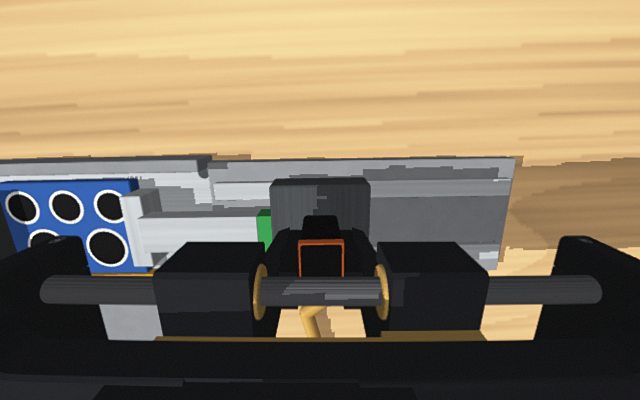

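The stop has been reached, and the green band is down from about 18 px to 14. I'll press on in small steps.

{"op": "play_rows", "data": {"deltas": [[[1,-0.012,0,0,0,-0.002,0],[1,-0.02,0,0,0,-0.002,0],[1,-0.02,0,0,0,-0.002,0]]]}}

```text
clock: 10.98
tool_pos: [0.6001, -0.0867, 0.0695]
eef_rot: [-0.692, 0.721, -0.003, -0.004]
contact_force: [0.8, -9.7, 1.8]
opening: 0.226
```

```bash
python3 - <<'E'
from g import *
goal([.6,-.083,.0696],-np.pi/2-.03)
im=vision.snapshot('wrist');cv2.imwrite('pics/wrist14.png',im[:,:,::-1]);print(green(im))
E
```

```text
8 [18, 18, 18, 18, 18, 18, 18, 18, 18, 18, 18, 17, 17, 17, 16, 13, 10, 9, 8, 7, 7, 6, 5, 5, 4]
9 [16, 16, 16, 16, 16, 16, 16, 16, 17, 16, 17, 17, 16, 16, 16, 16, 16, 16, 16, 16, 16, 16, 16, 16, 17]
10 [16, 17, 17, 17, 17, 17, 17, 17, 17, 17, 17, 17, 17, 18, 17, 17, 17, 17, 17, 17, 17, 17, 17, 17, 17]
t 10.97 pos [ 0.6001 -0.0867  0.0695] F [ 0.8 -9.7  1.8] op 0.226 yaw -1.612
shift [-0.012  0.001 -0.001] turn [ 0.0003 -0.0033 -0.0036]
[11, 12, 12, 12, 12, 12, 12, 12, 11, 11, 11, 12, 12, 12, 12, 12, 12, 12, 12, 12, 11, 11, 11, 11, 12]
```

{"op": "play_rows", "data": {"deltas": [[[1,-0.015,0,0,0,-0.002,-0.002],[1,-0.025,0,0,0,-0.002,-0.003],[1,-0.025,0,0,0,-0.002,-0.003]]]}}

```text
clock: 11.4
tool_pos: [0.6002, -0.0848, 0.0695]
eef_rot: [-0.695, 0.719, -0.003, -0.005]
contact_force: [-0.2, -10.1, 1.2]
opening: 0.218
```

```bash
python3 - <<'E'
from g import *
goal([.6,-.083,.0696],-np.pi/2-.03)
im=vision.snapshot('wrist');cv2.imwrite('pics/wrist15.png',im[:,:,::-1]);print(green(im))
E
```

```text
8 [18, 18, 18, 18, 18, 18, 18, 18, 18, 18, 18, 17, 17, 17, 16, 13, 10, 9, 8, 7, 7, 6, 5, 5, 4]
9 [16, 16, 16, 16, 16, 16, 16, 16, 17, 16, 17, 17, 16, 16, 16, 16, 16, 16, 16, 16, 16, 16, 16, 16, 17]
10 [16, 17, 17, 17, 17, 17, 17, 17, 17, 17, 17, 17, 17, 18, 17, 17, 17, 17, 17, 17, 17, 17, 17, 17, 17]
t 11.4 pos [ 0.6002 -0.0848  0.0695] F [ -0.2 -10.1   1.2] op 0.218 yaw -1.606
shift [-0.006  0.001 -0.   ] turn [ 0.0005 -0.0038 -0.0016]
[9, 9, 9, 9, 9, 9, 9, 9, 8, 8, 9, 9, 9, 9, 9, 9, 9, 9, 9, 9, 9, 9, 8, 8, 9]
```

View pics/wrist15.png

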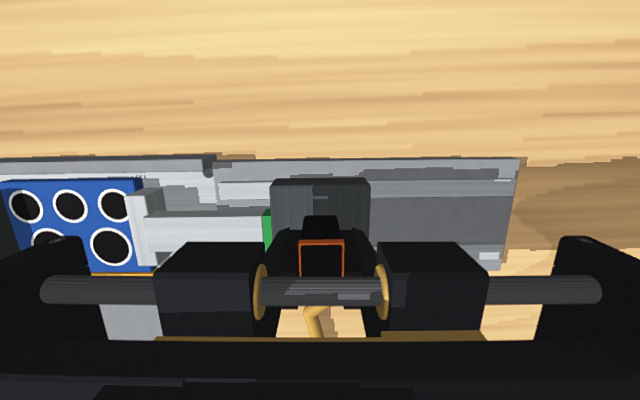

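The band is at half (9 of 18 px). I'll relax the arm, open and retreat.

{"op": "play_rows", "data": {"deltas": [[[1,0,0,0,0,0,0],[0.4,0,0,0,0,0,0],[-0.2,0,0,0,0,0,0],[-1,0,0,0,0,0,0],[-1,0,0,0,0,0,0]]]}}

```text
clock: 12.08
tool_pos: [0.6002, -0.0845, 0.0695]
eef_rot: [-0.695, 0.719, -0.003, -0.005]
contact_force: [0.3, 0.5, 0.1]
opening: 0.613
```

```bash
python3 - <<'E'
from g import *
goal([.6,-.083,.0696],-np.pi/2-.03)
im=vision.snapshot('wrist');cv2.imwrite('pics/wrist16.png',im[:,:,::-1]);print(green(im))
E
```

```text
8 [18, 18, 18, 18, 18, 18, 18, 18, 18, 18, 18, 17, 17, 17, 16, 13, 10, 9, 8, 7, 7, 6, 5, 5, 4]
9 [16, 16, 16, 16, 16, 16, 16, 16, 17, 16, 17, 17, 16, 16, 16, 16, 16, 16, 16, 16, 16, 16, 16, 16, 17]
10 [16, 17, 17, 17, 17, 17, 17, 17, 17, 17, 17, 17, 17, 18, 17, 17, 17, 17, 17, 17, 17, 17, 17, 17, 17]
t 12.07 pos [ 0.6002 -0.0845  0.0695] F [0.3 0.5 0.1] op 0.613 yaw -1.606
shift [-0.005  0.001 -0.001] turn [ 0.0006 -0.0036 -0.0015]
[8, 9, 9, 9, 9, 9, 9, 9, 9, 9, 9, 9, 9, 10, 9, 0, 0, 0, 0, 0, 0, 0, 0, 0, 0]
```

View pics/wrist16.png

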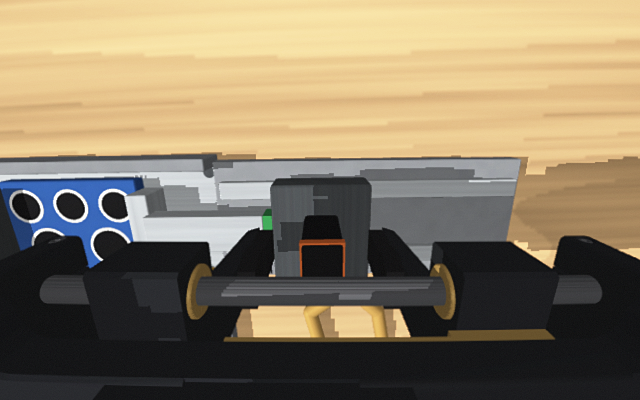

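Released, with the band still at 9 px. I'll rise, pull back and take a last look.

{"op": "play_rows", "data": {"deltas": [[[-1,0,0,-0.1,0,0,0],[-1,0,0,-0.25,0,0,0],[-1,-0.05,0.08,-0.42,0,-0.003,0],[-1,-0.14,0.18,-0.55,0,-0.003,0],[-1,-0.24,0.28,-0.65,0,-0.003,0]]]}}

```text
clock: 12.75
tool_pos: [0.5187, -0.0068, 0.2655]
eef_rot: [-0.694, 0.72, -0.001, -0.001]
contact_force: [-0.3, -0.4, 0.1]
opening: 0.998
```

{"op": "play_rows", "data": {"deltas": [[[-1,0,0,0,0,0,0],[-1,0,0,0,0,0,0]]]}}

```text
clock: 13.0
tool_pos: [0.519, -0.0077, 0.2654]
eef_rot: [-0.694, 0.72, -0.001, -0.001]
contact_force: [0.9, -0.7, -1.0]
opening: 1.001
```

```bash
python3 - <<'E'
from h import *
goal([.6,-.083,.0696],-np.pi/2-.03)
m=vision.camera_model('wrist');im=vision.snapshot('wrist')
import pickle;pickle.dump(m,open('m17.pkl','wb'))
cv2.imwrite('pics/wrist17.png',im[:,:,::-1])
cv2.imwrite('pics/top17.png',vision.snapshot('top')[:,:,::-1])
E
```

```text
t 13.0 pos [ 0.519  -0.0077  0.2654] F [ 0.9 -0.7 -1. ] op 1.001 yaw -1.607
shift [ 0.239 -0.279  0.653] turn [-0.0002 -0.0009 -0.0021]
```

View pics/wrist17.png

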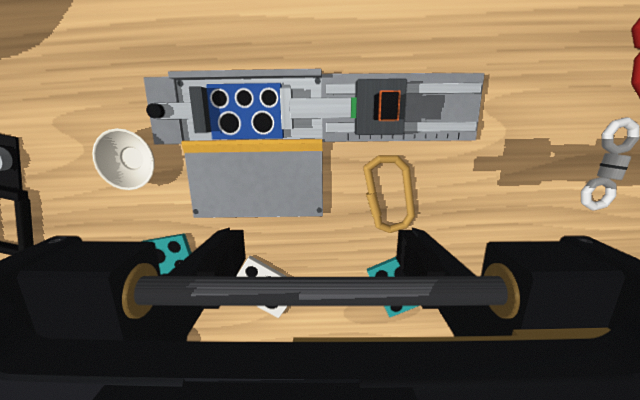

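View pics/top17.png

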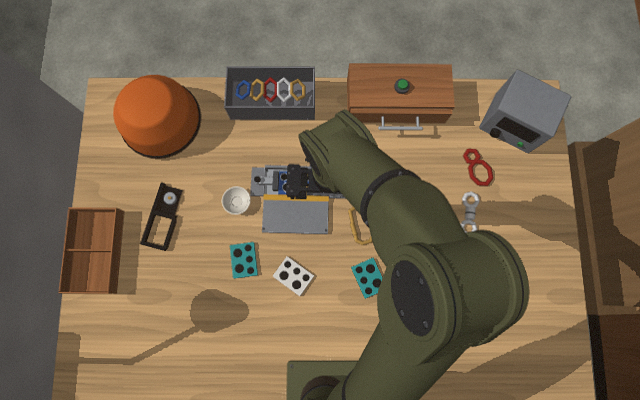

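```bash
python3 - <<'E'
from h import *
import pickle
m=pickle.load(open('m17.pkl','rb'))
im=cv2.imread('pics/wrist17.png')[:,:,::-1].copy()
b=mask(im,(105,100,50),(125,255,255),(195,70,300,145))
g=mask(im,(50,120,40),(75,255,255),(340,85,370,125))
o=mask(im,(3,150,100),(14,255,255),(370,80,410,130))
for k,z,n in((b,.016,'plate'),(g,.03,'green'),(o,.08,'grip')):
    pts=cv2.convexHull(cv2.findNonZero(k))[:,0].astype(float)
    R=cv2.minAreaRect((plane(m,pts,z)[:,:2]*1000).astype(np.float32));print(n,R)
    if n=='plate':
        d=np.array(R[0])/1000-[.6037,.0722];e=np.array([np.cos(-.029),np.sin(-.029)]);print(d@e,d@[-e[1],e[0]])
cv2.imwrite('pics/crop17.png',cv2.resize(im[65:145,140:500][:,:,::-1],None,fx=2.2,fy=2.2,interpolation=cv2.INTER_CUBIC))
E
```

```text
plate ((601.4073486328125, 87.33934020996094), (96.56086730957031, 68.91165924072266), 88.4260482788086)
-0.0027306667046320125 0.015066496992752526
green ((600.8746948242188, -52.3707160949707), (6.231451511383057, 23.955549240112305), 89.51936340332031)
grip ((599.7650146484375, -84.6435775756836), (22.496562957763672, 30.9384822845459), 88.2278823852539)
```

View pics/crop17.png

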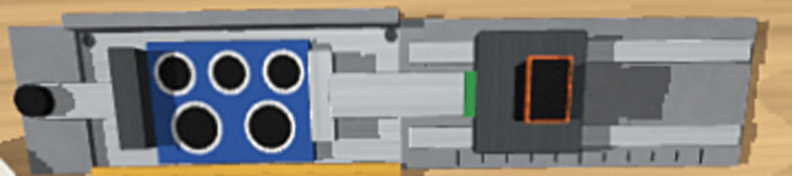

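The plate lies flat and square between stop and jaw. The visible green band is 6.2 mm, and the grip still reads y ≈ -84.6 mm. Handing in.

```bash
python3 -c "
from plant import r
print(r.finish_job())"
```

```text
the job is handed in; nothing more can be done
None
```

I pushed the blue plate over the lip with two spread fingers, and it dropped flat into the pocket. I then gripped the black grip and slid the carriage about 60 mm until the plate was pinched against the stop. After that I let go and backed away, and handed the job in at about 13 s.

**Last checks, from the wrist camera after release:**
- **Plate position:** about -3 mm along the caliper's x and about 15 mm along its y, roughly against the stop face, which I measured at about +64 mm. It is square to the caliper within about 0.01 rad. I judged it flat from its outline, which at pocket height measures 96.6 by 68.9 mm (real size 96 by 70 mm).
- **Pinch:** about 6.2 mm of the 12 mm green band still shows, so the jaw is pressing with about 6 N. This force is inferred from the band, not measured. The band and the grip did not shift on release.
- **Other gear:** the tool reads no contact beyond sensor noise. No other gear looks moved by eye, though the arm partly hid the carabiner in the last top picture; the wrist picture shows it in place. I did not measure the positions of the other gear.

**Disagreement:** the wrist force read only about 10 N at the end, where carriage friction plus the spring should give about 13 N. I relied on the green band instead of that reading. No other check failed.

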